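# Stack the finishing kit on its tray and mat

### The job

Clear the finishing kit off the spraying table into two neat upright stacks. On the round metal drip tray stand the lacquer tin, on the tin the black pigment pot, and on the pot the metal flow cup; on the green mat lay the sanding block squarely, its long side along the mat's long side, and on the block lay the roll of masking tape flat. Centre each thing on what is under it, and leave the mixing cup, the brush and the castings where they are.

Things in the scene. Friction and masses are not known exactly. Their poses are not given: they have to be found in the camera images.
- drip_tray: Round shallow drip tray of pale bare metal (looks almost white), fixed on the thin grey board (8 mm thick, lying on the table) that carries all the kit, 110 mm across and 9 mm high; its flat inner floor is 3 mm above the board and about 94 mm across, the sloping rim 3 mm thick. Origin: centre of the underside, on the board's top; z up.
- mat: Flat green rectangular mat, fixed on the same board, 115 x 85 x 3 mm. Origin: centre of the underside, on the board's top; x along the 115 mm side, y along the 85 mm side, z up.
- tin: Lacquer tin, white with a brown band, a plain upright cylinder 68 mm across and 77 mm high with a flat pale lid (treat the top as flat), about 0.4 kg. Loose. Origin: centre of the underside; z up its axis.
- pot: Black pigment pot with push lid, an upright cylinder 63 mm across and 70 mm high, flat on top, about 0.2 kg. Loose. Origin: centre of the underside; z up its axis.
- flow_cup: Small light-grey metal flow cup, round, 56 mm across at its wider upper half, narrower in its lower half, 53 mm high, about 0.1 kg; it stands flat on the narrow end. Loose. Origin: centre of the underside; z up its axis.
- block: Brown cork sanding block, 97 x 68 x 26 mm, about 0.06 kg, lying flat. Loose. Origin: centre of the underside; x along the 97 mm side, y along the 68 mm side (grip across it), z up.
- tape: Roll of cream masking tape lying flat, a ring 104 mm across and 24 mm high, open hole of about 52 mm through it, so the ring is about 26 mm thick from hole to outside and can be gripped across that with one finger in the hole; about 0.09 kg. Loose. Origin: centre of the underside (in the hole); z up.
- mixing_cup: Bystander: open plastic mixing cup, cloudy white with ochre paint in the bottom, 70 mm across the rim, 82 mm high, standing loose. Not to be moved. Origin: centre of the underside.
- brush: Bystander: flat dusting brush with wooden handle and dark bristles, 178 x 30 x 10 mm, lying loose. Not to be moved. Origin: middle of the underside; x along its length, handle towards +x.
- casting_15: Bystander: ochre and black rough resin cylinder, 60 mm across, 122 mm high, standing loose on the table just beyond the board; the other castings like it stand fixed farther off. Not to be moved. Origin: centre of the underside.

How it is judged (in metres and radians):
At the end, for the whole second after the job is handed in: Tin on the drip tray floor, pot on tin, flow cup on pot; sanding block on the mat, long sides parallel within 0.2 rad, tape roll flat on the block. Each centred within 12 mm of what is under it, within 4 mm of its resting height, tilted under 0.08 rad, at rest (horizontal distance between tin and drip_tray below 0.012 m and z of tin in the frame of drip_tray between -0.001 and 0.007 m and angle between each of tin, pot, flow_cup, block, tape's own z axis and vertical below 0.08 rad and linear speed of each of tin, pot, flow_cup, block, tape below 0.02 m/s and horizontal distance between pot and tin below 0.012 m and z of pot in the frame of tin between 0.073 and 0.081 m and horizontal distance between flow_cup and pot below 0.012 m and z of flow_cup in the frame of pot between 0.066 and 0.074 m and horizontal distance between block and mat below 0.012 m and z of block in the frame of mat between -0.001 and 0.007 m and angle between the x axis of block and the x axis of mat, either way round below 0.2 rad and horizontal distance between tape and block below 0.012 m and z of tape in the frame of block between 0.022 and 0.03 m); the robot touches nothing.
It fails at once if the mixing cup is shifted more than 20 mm (distance of mixing_cup from where it was at the start of the episode above 0.02 m).
It fails at once if the brush is shifted more than 20 mm (distance of brush from where it was at the start of the episode above 0.02 m).
It fails at once if the casting is shifted more than 20 mm (distance of casting_15 from where it was at the start of the episode above 0.02 m).
It also fails if it takes over 118 s, if anything falls off the work surface, if the arm or the gripper's body presses on something with over 40 N, if the wrist force passes 120 N, or if a joint passes its speed limit or range.

### The arm

A 6-joint arm with a two-finger parallel gripper is mounted at the origin on a cart in front of the work surface, level with it; the furniture and walls round the work are solid. World frame = base frame: x ahead of the robot, y to its left, z up, the work surface at z = 0. Lengths are in mm, angles in degrees, forces in N, time in s.
With the tool pointing down it reaches from about 300 to 850 mm from the base axis. Payload 4.2 kg.
Tool frame: the origin (TCP) lies midway between the tips of the shut fingers; the grasp point (between the pads) lies 19 mm behind it; z points along the fingers, y is the line along which they close (so a half turn about z gives the same grasp; the last joint's range is limited). The gripper opens to 91 mm and grips with 3 to 60 N. Pads are 32 mm wide; open, the fingers measure 118 mm over their backs; the gripper's body (76 mm by 178 mm) begins 60 mm behind the grasp point.
Start: joints at [-66.291, 18.312, 89.639, -0, 72.044, -1.146], TCP at [241.69, -521.756, 213.976] pointing down, gripper open.
Joint ranges: [-177.97, 177.97], [-48.28, 115.42], [12.27, 149.76], [-77.06, 257.06], [2.81, 150.46], [-146.56, 146.56]. Speed limits (degrees/s): [147.25, 147.25, 180, 180, 180, 180].

### API

Orientations are given as [roll, pitch, yaw] about the fixed x, y, z axes, in that order (R = Rz(yaw) Ry(pitch) Rx(roll)).
In Python, from workcell import env gives the robot as it stands.
- The arm moves only by the tool jog_arm, never from a script. Its argument "steps" is one flat list of numbers, 5 for each row, row after row: the closure, from 0 (fully open) to 1 (shut), then the shift along the tool's x, y, z in cm, then the turn about the tool's z in degrees. A call has 1 to 20 rows; each row is the pose to reach, as a shift and turn from the pose commanded when the call began, along the tool's axes at that moment; what a row does not reach only later rows make up. A row lasts 1/10 s, in which the tool goes at most 50 mm and 8.59 degrees, less where a joint would pass 70% of its speed; a pose out of reach is approached as far as the arm can. A call with a gripper value outside its range is refused whole. The fingers move at their own pace and stop on an object; "force" is the grip in N (left out, the last holds). Time passes only in rows, so rows that repeat a pose let the fingers close. It gives the time, the measured TCP pose, the force and the opening at its end, in the units of the state.
- env.state(): the state, without advancing time (a new reading comes with each control period).
- env.grab_frame(name): name is "scene" or "top" or "wrist"; returns the picture (384x512x3 uint8, red, green, blue); there is no depth.
- env.camera_params(name): a dict with "fx", "fy", "cx", "cy" (pixels), "R" (3x3) and "t" (3): a world point X has camera coordinates R X + t. Camera axes: x right, y down, z forward; pixel columns grow to the right and rows downward; lengths in mm; the calibration is good to about 2 mm. A picture is of the moment at which its call begins: read the wrist's pose just before it. camera_params takes no time and is no camera call; for the wrist camera it gives the pose at the moment of the call.
- env.job_done(): hands the job in, once; it reports no verdict.
The state is a dict: "time_s": time; "qpos": joint angles; "qvel": joint speeds; "effort": joint torques, N m; "ee_pos": TCP position; "ee_rot": TCP orientation; "force": force on the tool from outside, world axes, zero at the start; "torque": the same for the moment, N m; "gripper_width": finger opening in mm.
Only numpy, scipy, OpenCV 4.12 (cv2) and the standard library are available. Lean on these libraries where they do the work, as an engineer would, in place of code of your own. Each camera call takes 0.05 s, during which the arm holds its last target. There are 200 camera calls.

## Working session

There is one attempt and no reset: what is moved stays moved. The work goes in short steps, Python scripts to look and compute and a tool call to move; the robot and the scene stay as the last step left them, time stands still between calls to the robot, and variables do not carry over. Pictures are saved under pics/ and viewed, on a budget of 14 in all, crops included, one or two more only if the job needs it, and the job is handed in when it is done.

Besides the shell and the picture viewer there is one more tool, called after ">>>" by a JSON object that holds its "op" and its "data", one argument or row to a line. jog_arm: Moves the arm, as the interface text tells. Its arguments: {"type":"object","properties":{"steps":{"type":"array","items":{"type":"number"}},"force":{"type":"number"}},"required":["steps"]}

```bash
ls; mkdir -p pics; python3 - <<'E'
from workcell import env
import cv2,numpy as np
print(env.state())
for n in("top","scene","wrist"):
    p=env.camera_params(n);print(n,p)
    cv2.imwrite(f"pics/{n}0.png",env.grab_frame(n)[:,:,::-1])
E
```

```text
pics
{'time_s': 0.0, 'qpos': array([-6.62916319e+01,  1.83517722e+01,  8.97063451e+01, -7.68506591e-04,
        7.20423269e+01, -1.14440444e+00]), 'qvel': array([ 0.01124423,  0.00128269,  0.07628073,  0.1325517 , -0.06268129,
        0.0822289 ]), 'effort': array([ 5.51122207e-05, -4.12457085e+01, -2.31971544e+01,  7.25796609e-02,
        4.56606550e-02, -1.60944396e-04]), 'ee_pos': array([ 241.47633166, -521.28970317,  213.11936712]), 'ee_rot': array([-1.79899561e+02, -1.27559362e-03,  2.48530090e+01]), 'force': array([ 0.1794811 , -0.38592807,  0.59437668]), 'torque': array([0.00329219, 0.00954454, 0.05028429]), 'gripper_width': 91.5419959688323}
top {'fx': 350.14033623350355, 'fy': 350.14033623350355, 'cx': 252.69766673828502, 'cy': 190.18983298319046, 'R': array([[-1.47379255e-03, -9.99459857e-01,  3.28301969e-02],
       [-9.97773156e-01, -7.19485143e-04, -6.66949140e-02],
       [ 6.66825101e-02, -3.28553837e-02, -9.97233156e-01]]), 't': array([-257.08174762,  605.11713262,  870.93487561])}
scene {'fx': 481.0272245855255, 'fy': 481.0272245855255, 'cx': 249.71838995700338, 'cy': 191.82887802122056, 'R': array([[ 0.81987682, -0.57243017, -0.01121144],
       [-0.39978644, -0.55836666, -0.72690954],
       [ 0.40984485,  0.60045846, -0.6866417 ]]), 't': array([-646.08965661,  160.32010832, 1290.46257091])}
wrist {'fx': 313.25917130116443, 'fy': 313.25917130116443, 'cx': 252.98910600459476, 'cy': 189.31569038494374, 'R': array([[ 0.4204387 , -0.90731556, -0.00312443],
       [-0.8764492 , -0.40702144,  0.25723598],
       [-0.23466592, -0.10541356, -0.96634357]]), 't': array([-574.94563007,  -29.00728915,  390.23430978])}
```

View pics/top0.png

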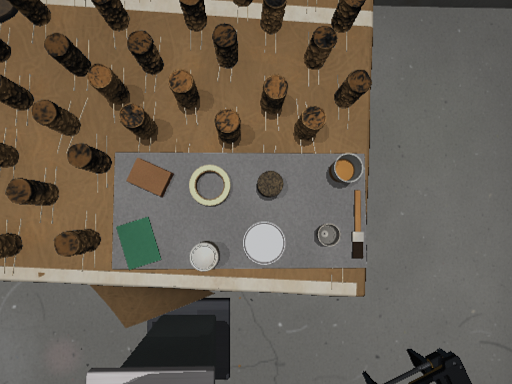

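View pics/scene0.png

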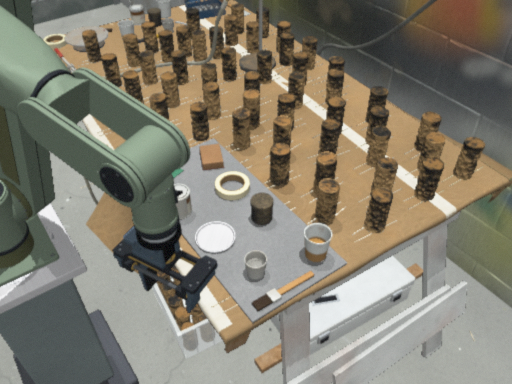

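Top view: block (150,177), tape (210,186), pot top (270,183), mixing cup (347,168), brush (358,225), flow cup (328,235), tray (264,243), tin lid (204,256), mat (139,242). The board is grey and everything stands clear. Next I'll measure with colour masks.

```bash
cat > h.py <<'E'
import cv2,numpy as np
from workcell import env
def cast(p,uv,z):
    "pixels -> world points on the plane at height z"
    uv=np.atleast_2d(np.float64(uv)); R,t=p["R"],p["t"]
    d=np.c_[(uv[:,0]-p["cx"])/p["fx"],(uv[:,1]-p["cy"])/p["fy"],np.ones(len(uv))]@R
    C=-R.T@t
    return (C+d*((z-C[2])/d[:,2])[:,None])[:,:2]
def proj(p,X):
    c=p["R"]@np.float64(X)+p["t"]; return np.array([p["fx"]*c[0]/c[2]+p["cx"],p["fy"]*c[1]/c[2]+p["cy"]])
def blob(mask,near):
    "outer contour of the blob nearest to a pixel"
    m=cv2.morphologyEx(mask.astype(np.uint8),cv2.MORPH_OPEN,np.ones((2,2)))
    cs=[c for c in cv2.findContours(m,cv2.RETR_EXTERNAL,cv2.CHAIN_APPROX_NONE)[0] if len(c)>20]
    return min(cs,key=lambda c:np.linalg.norm(c.reshape(-1,2).mean(0)-near)).reshape(-1,2)
def circ(P):
    (x,y),r=cv2.minEnclosingCircle(P.astype(np.float32)); 
    A=np.c_[2*P,np.ones(len(P))]; s=np.linalg.lstsq(A,(P**2).sum(1),rcond=None)[0]
    return s[:2].round(1),round(2*np.sqrt(s[2]+s[0]**2+s[1]**2),1),"encl",(round(x,1),round(y,1)),round(2*r,1)
def rect(P):
    c,s,a=cv2.minAreaRect(P.astype(np.float32))
    if s[0]<s[1]: s=s[::-1];a+=90
    return np.round(c,1),np.round(s,1),round((a+90)%180-90,1)
E
python3 - <<'E'
from h import *
p=env.camera_params("top");im=cv2.imread("pics/top0.png")
h,s,v=[a.astype(int) for a in cv2.split(cv2.cvtColor(im,cv2.COLOR_BGR2HSV))]
print("cam",-p["R"].T@p["t"])
for n,(x,y) in dict(block=(150,177),tape=(195,186),pot=(270,183),fc=(328,235),tray=(264,243),tin=(204,252),mat=(139,242),board=(240,220),brush=(358,205)).items(): print(n,h[y,x],s[y,x],v[y,x])
M=dict(block=((h<20)&(s>90),(150,177),34,rect),mat=((h>50)&(h<95)&(s>80),(139,242),11,rect),
 tape=((h>15)&(h<40)&(v>150)&(s<110),(210,186),32,circ),tray=((v>170)&(s<60),(264,243),14,circ),tin=((v>170)&(s<60),(204,256),85,circ),pot=(v<75,(270,183),78,circ))
for n,(m,c,z,f) in M.items():
    m=m.copy(); q=np.zeros_like(m); q[c[1]-32:c[1]+33,c[0]-32:c[0]+33]=1
    print(n,f(cast(p,blob(m&q,c),z)))
for n,c,z in(("fc",(328,234),61),("mixcup",(347,167),90),("brush",(358,225),13)): print(n,cast(p,c,z))
print("brush ends",cast(p,[(358,190),(357,258)],13),"board",cast(p,[(113,153),(367,153),(367,268),(113,268)],8))
E
```

```text
cam [ 545.31462236 -227.89261448  917.32341386]
block 13 131 127
tape 18 106 99
pot 16 74 76
fc 23 17 120
tray 105 5 196
tin 38 5 194
mat 75 116 103
board 15 4 115
brush 15 136 158
block (array([ 6.353e+02, -1.000e-01]), array([100. ,  65.1]), 66.0)
mat (array([469.4,  30.6]), array([113.8,  85. ]), 17.4)
tape (array([ 616.2, -149.4]), np.float64(101.2), 'encl', (616.2, -149.7), 103.7)
tray (array([ 468.8, -288.2]), np.float64(94.7), 'encl', (468.6, -288.4), 97.3)
tin (array([ 442.5, -140.4]), np.float64(47.7), 'encl', (441.9, -140.7), 52.9)
pot (array([ 635.6, -300. ]), np.float64(20.0), 'encl', (634.6, -299.8), 31.4)
fc [[ 495.16457552 -440.48394721]]
mixcup [[ 656.60956268 -481.80483113]]
brush [[ 515.33055826 -531.31488925]]
brush ends [[ 606.48092228 -533.29784868]
 [ 430.51622121 -526.86078989]] board [[ 702.34317332  103.82584161]
 [ 705.16887305 -561.24139358]
 [ 404.07695106 -554.16364586]
 [ 408.30643352   96.52814127]]
```

```bash
python3 - <<'E'
from h import *
from scipy.spatial.transform import Rotation as Ro
s=env.state();p=env.camera_params("wrist")
T=Ro.from_euler("xyz",s["ee_rot"],degrees=True).as_matrix()
C=-p["R"].T@p["t"];print("cam in tool",T.T@(C-s["ee_pos"]),"cam axes in tool (rows)\n",(p["R"]@T).round(3))
p=env.camera_params("top")
print(cast(p,[(229,141),(151,139),(107,167),(305,140),(205,107)],0))
E
```

```text
cam in tool [  72.43795484    1.3106246  -169.5636625 ] cam axes in tool (rows)
 [[ 0.     1.     0.002]
 [-0.966  0.001 -0.257]
 [-0.257 -0.001  0.966]]
[[ 737.06080195 -195.56705566]
 [ 741.27332254    9.06258902]
 [ 666.87838346  121.25395515]
 [ 740.84958316 -397.81647563]
 [ 828.12889642 -131.61909175]]
```

View pics/wrist0.png

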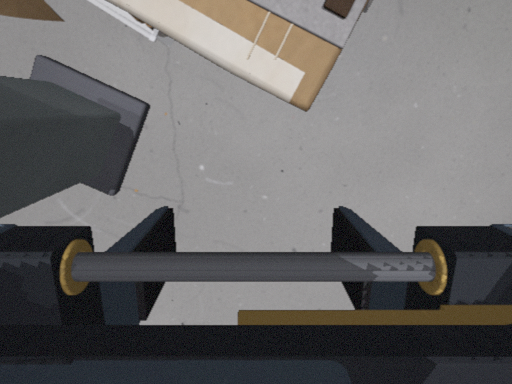

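Wrist view: the fingers fill the bottom, inner faces at columns ~170–335 and rows 210–330. The upper half is free, so I'll view each object about 55 mm ahead in tool +x. Moving to look at the tin.

>>> {"op": "jog_arm", "data": {
  "steps": [0, 29, -28.6, 0, 25, 0, 29, -28.6, 0, 25, 0, 29, -28.6, 0, 25, 0, 29, -28.6, 0, 25, 0, 29, -28.6, 0, 25, 0, 29, -28.6, 0, 25, 0, 29, -28.6, 0, 25, 0, 29, -28.6, 0, 25, 0, 29, -28.6, 0, 25, 0, 29, -28.6, 0, 25, 0, 29, -28.6, 0, 25, 0, 29, -28.6, 0, 25, 0, 29, -28.6, 0, 25],
  "force": 25
}}

```text
time_s: 1.45
ee_pos: [384.2, -141.6, 213.8]
ee_rot: [180.0, 0.0, -0.3]
force: [-0.1, -0.1, -0.3]
gripper_width: 91.0
```

```bash
cat >> h.py <<'E'
def look(name):
    s=env.state();p=env.camera_params("wrist");im=env.grab_frame("wrist")[:,:,::-1].copy()
    cv2.imwrite(f"pics/{name}.png",im)
    print("t",round(s["time_s"],2),"pos",s["ee_pos"].round(1),"rot",s["ee_rot"].round(1),"F",s["force"].round(1),"w",round(s["gripper_width"],1))
    h,sa,v=[a.astype(int) for a in cv2.split(cv2.cvtColor(im,cv2.COLOR_BGR2HSV))]
    return s,p,im,h,sa,v
def shift(s,x,y,z,yaw):
    a=np.radians(s["ee_rot"][2]);d=np.array([x,y,z])-s["ee_pos"]
    print("shift cm",(np.array([d[0]*np.cos(a)+d[1]*np.sin(a),d[0]*np.sin(a)-d[1]*np.cos(a),-d[2]])/10).round(2),"turn",round(s["ee_rot"][2]-yaw,1),"dist",np.linalg.norm(d).round())
E
python3 - <<'E'
from h import *
s,p,im,h,sa,v=look("w1")
print("expect tin top",proj(p,[442,-140,85]),"tray",proj(p,[469,-288,11]))
E
```

```text
t 1.45 pos [ 384.2 -141.6  213.8] rot [180.    0.   -0.3] F [-0.1 -0.1 -0.3] w 91.0
expect tin top [250.09015491 122.5520896 ] tray [380.6693538  94.2646759]
```

View pics/w1.png

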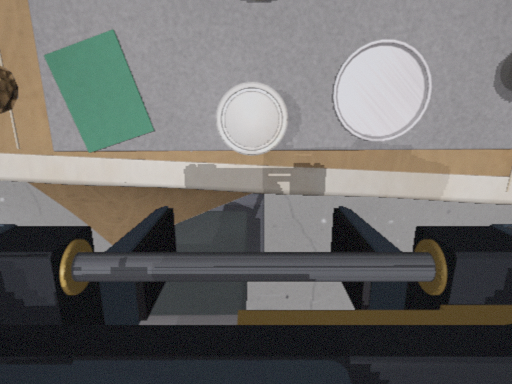

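Clear view: tin lid at about (252,118), tray at (383,91), mat at about (100,92). Refining each with masks.

```bash
python3 - <<'E'
from h import *
p=env.camera_params("wrist");s=env.state();im=cv2.imread("pics/w1.png")
h,sa,v=[a.astype(int) for a in cv2.split(cv2.cvtColor(im,cv2.COLOR_BGR2HSV))]
for x,y in((252,118),(222,118),(383,91),(338,91),(300,100)): print(h[y,x],sa[y,x],v[y,x])
w=(v>150)&(sa<40); w[152:]=0
t=blob(w,(252,118));d=blob(w,(383,91))
print("tin@85",circ(cast(p,t,85)));print("tray@17",circ(cast(p,d,17)),"@11",circ(cast(p,d,11)))
m=(h>50)&(h<95)&(sa>80);print("mat@11",rect(cast(p,blob(m,(100,92)),11)))
E
```

```text
120 1 215
0 0 205
132 6 216
132 6 208
150 5 153
tin@85 (array([ 477.7, -178.2]), np.float64(24.8), 'encl', (478.0, -178.1), 42.0)
tray@17 (array([ 466.4, -277.5]), np.float64(141.3), 'encl', (468.7, -267.7), 193.6) @11 (array([ 466.5, -279.7]), np.float64(143.6), 'encl', (468.9, -269.8), 196.8)
mat@11 (array([470.1,  30.2]), array([113.5,  83.5]), 18.0)
```

```bash
python3 - <<'E'
from h import *
p=env.camera_params("wrist");s=env.state();im=cv2.imread("pics/w1.png")
h,sa,v=[a.astype(int) for a in cv2.split(cv2.cvtColor(im,cv2.COLOR_BGR2HSV))]
for th in(175,190):
    w=(v>th)&(sa<25); w[156:]=0
    t=blob(w,(252,118));d=blob(w,(383,91))
    print("tin@85",circ(cast(p,t,85)));print("tray@17",circ(cast(p,d,17)),"@11",circ(cast(p,d,11)))
shift(s,441.5,-141,60,0)
E
```

```text
tin@85 (array([ 444.6, -141.9]), np.float64(65.3), 'encl', (444.5, -141.8), 66.6)
tray@17 (array([ 470.5, -288. ]), np.float64(107.9), 'encl', (470.4, -288.0), 109.3) @11 (array([ 470.7, -290.4]), np.float64(109.7), 'encl', (470.7, -290.4), 111.1)
tin@85 (array([ 444.5, -142. ]), np.float64(64.2), 'encl', (444.3, -141.8), 65.4)
tray@17 (array([ 470.1, -285.9]), np.float64(95.4), 'encl', (469.8, -285.8), 97.0) @11 (array([ 470.3, -288.2]), np.float64(97.0), 'encl', (470.0, -288.1), 98.6)
shift cm [ 5.72 -0.08 15.39] turn -0.3 dist 164.0
```

>>> {"op": "jog_arm", "data": {
  "steps": [0, 6.0, 0, 8, -0.3, 0, 6.0, 0, 8, -0.3, 0, 6.0, 0, 8, -0.3, 0, 6.0, 0, 12, -0.3, 0, 6.0, 0, 15, -0.3, 0, 6.0, 0, 16.4, -0.3, 0, 6.0, 0, 16.4, -0.3, 0, 6.0, 0, 16.4, -0.3, 0.5, 6.0, 0, 16.4, -0.3, 1, 6.0, 0, 16.4, -0.3, 1, 6.0, 0, 16.4, -0.3, 1, 6.0, 0, 16.4, -0.3, 1, 6.0, 0, 16.4, -0.3, 1, 6.0, 0, 16.4, -0.3, 1, 6.0, 0, 16.4, -0.3],
  "force": 25
}}

```text
time_s: 3.0
ee_pos: [445.0, -140.6, 50.7]
ee_rot: [180.0, -0.1, 0.2]
force: [-1.3, 0.8, 6.2]
gripper_width: 67.3
```

>>> {"op": "jog_arm", "data": {
  "steps": [1, 0, 0, -1, 0, 1, 0, 0, -3, 0, 1, 0.4, 2.5, -4, 0, 1, 0.9, 5, -4, 0, 1, 1.4, 8, -4, 0, 1, 2, 11, -4, 0, 1, 2.4, 13.5, -4, 0, 1, 2.5, 14.7, -4, 0, 1, 2.5, 14.7, -4, 0, 1, 2.5, 14.7, -4, 0, 1, 2.5, 14.7, -4, 0, 1, 2.5, 14.7, -2.5, 0, 1, 2.5, 14.7, -1.4, 0, 1, 2.5, 14.7, -0.8, 0, 1, 2.5, 14.7, -0.5, 0, 1, 2.5, 14.7, -0.4, 0, 1, 2.5, 14.7, -0.4, 0]
}}

```text
time_s: 4.7
ee_pos: [470.2, -287.5, 54.2]
ee_rot: [180.0, -0.0, 0.2]
force: [-0.2, -0.8, -5.1]
gripper_width: 67.2
```

```bash
python3 - <<'E'
from h import *
s=look("w2")[0];shift(s,470.3,-288,50,0)
E
```

```text
t 4.7 pos [ 470.2 -287.5   54.2] rot [180.   -0.    0.2] F [-0.2 -0.8 -5.1] w 67.2
shift cm [0.01 0.05 0.42] turn 0.2 dist 4.0
```

>>> {"op": "jog_arm", "data": {
  "steps": [1, 0, 0, 0.1, 0, 1, 0, 0, 0.1, 0, 0.5, 0, 0, 0.1, 0, 0, 0, 0, 0.1, 0, 0, 0, 0, 0.1, 0, 0, 0, 0, 0.1, 0, 0, 0, 0, -5, 0, 0, 0, 0, -10, 0, 0, 3, 0.5, -15, 0, 0, 7, 1, -16, 0, 0, 10.5, 1.2, -16, 0, 0, 10.5, 1.2, -16, 0, 0, 10.5, 1.2, -16, 0, 0, 10.5, 1.2, -16, 0]
}}

```text
time_s: 6.15
ee_pos: [573.9, -298.9, 213.3]
ee_rot: [-180.0, 0.1, 0.1]
force: [0.1, -0.4, -0.7]
gripper_width: 91.3
```

```bash
python3 - <<'E'
from h import *
s,p,*_=look("w3")
print("pot",proj(p,[635,-300,78]),"tape",proj(p,[616,-149,32]),"cup",proj(p,[495,-440,61]))
E
```

```text
t 6.15 pos [ 573.9 -298.9  213.3] rot [-1.8e+02  1.0e-01  1.0e-01] F [ 0.1 -0.4 -0.7] w 91.3
pot [253.60571594 118.3020579 ] tape [117.24084446 133.80080908] cup [378.52136931 246.40826989]
```

View pics/w3.png

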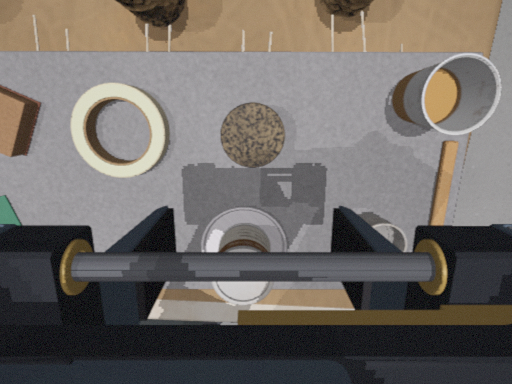

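The pot's speckled lid is at about (252,133), so my first guess was ~12 mm off in x. The tape is at (118,130), and the tin is in the tray at (245,255).

```bash
python3 - <<'E'
from h import *
p=env.camera_params("wrist");s=env.state();im=cv2.imread("pics/w3.png")
h,sa,v=[a.astype(int) for a in cv2.split(cv2.cvtColor(cv2.medianBlur(im,3),cv2.COLOR_BGR2HSV))]
for th in(30,45):
    w=(sa>th).astype(np.uint8); w[:95]=0;w[175:]=0;w[:,:200]=0;w[:,310:]=0
    w=cv2.morphologyEx(w,cv2.MORPH_CLOSE,np.ones((7,7)))
    c=cv2.convexHull(blob(w,(252,133)).astype(np.int32)).reshape(-1,2)
    print("pot@78",c.min(0),c.max(0),circ(cast(p,c,78)))
w=(h>15)&(h<45)&(v>150)&(sa<110);c=blob(w,(118,130));print("tape@32",circ(cast(p,c,32)))
w=(v>175)&(sa<25);w[:205]=0
E
```

```text
pot@78 [222 104] [285 168] (array([ 617.9, -299.9]), np.float64(61.6), 'encl', (617.9, -299.9), 62.0)
pot@78 [222 104] [285 168] (array([ 617.9, -299.9]), np.float64(61.2), 'encl', (617.8, -300.0), 61.8)
tape@32 (array([ 617.4, -150.4]), np.float64(103.6), 'encl', (617.4, -150.4), 105.1)
```

>>> {"op": "jog_arm", "data": {
  "steps": [0, 4.4, 0.1, 4, 0, 0, 4.4, 0.1, 8, 0, 0, 4.4, 0.1, 12, 0, 0, 4.4, 0.1, 15, 0, 0, 4.4, 0.1, 16.5, 0, 0, 4.4, 0.1, 16.5, 0, 0.5, 4.4, 0.1, 16.5, 0, 1, 4.4, 0.1, 16.5, 0, 1, 4.4, 0.1, 16.5, 0, 1, 4.4, 0.1, 16.5, 0, 1, 4.4, 0.1, 16.5, 0, 1, 4.4, 0.1, 16.5, 0],
  "force": 20
}}

```text
time_s: 7.4
ee_pos: [619.7, -300.0, 50.5]
ee_rot: [180.0, -0.1, 0.1]
force: [-1.0, 1.2, 5.5]
gripper_width: 62.7
```

>>> {"op": "jog_arm", "data": {
  "steps": [1, 0, 0, -2, 0, 1, 0, 0, -5, 0, 1, 0, 0, -8, 0, 1, -1, 0, -11, 0, 1, -4, -0.3, -11, 0, 1, -7, -0.6, -11, 0, 1, -10, -0.9, -11, 0, 1, -13, -1.1, -11, 0, 1, -14.4, -1.2, -11, 0, 1, -14.9, -1.2, -11, 0, 1, -14.9, -1.2, -11, 0, 1, -14.9, -1.2, -10, 0, 1, -14.9, -1.2, -9, 0, 1, -14.9, -1.2, -9, 0, 1, -14.9, -1.2, -9, 0]
}}

```text
time_s: 8.9
ee_pos: [470.2, -288.2, 138.0]
ee_rot: [-180.0, 0.1, 0.2]
force: [0.1, 1.0, -1.6]
gripper_width: 62.8
```

```bash
python3 - <<'E'
from h import *
s=look("w4")[0];shift(s,471.2,-287.7,130.5,0)
cv2.imwrite("pics/s4.png",cv2.resize(env.grab_frame("scene")[130:330,100:400,::-1],None,fx=2.5,fy=2.5))
E
```

```text
t 8.9 pos [ 470.2 -288.2  138. ] rot [-1.8e+02  1.0e-01  2.0e-01] F [ 0.1  1.  -1.6] w 62.8
shift cm [ 0.1  -0.05  0.75] turn 0.2 dist 8.0
```

View pics/s4.png

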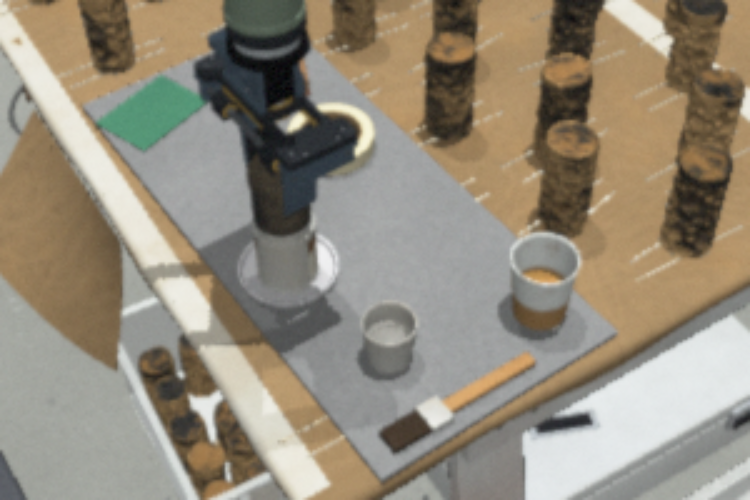

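The tin sits in the tray and the pot hangs straight above it. Lowering until contact.

>>> {"op": "jog_arm", "data": {
  "steps": [1, 0.1, 0, 0.4, 0, 1, 0.1, 0, 0.6, 0, 1, 0.1, 0, 0.7, 0, 1, 0.1, 0, 0.7, 0, 1, 0.1, 0, 0.7, 0]
}}

```text
time_s: 9.5
ee_pos: [471.0, -288.5, 132.0]
ee_rot: [180.0, -0.0, 0.2]
force: [-0.2, -1.1, -2.1]
gripper_width: 62.6
```

>>> {"op": "jog_arm", "data": {
  "steps": [1, 0, 0, 0.1, 0, 1, 0, 0, 0.2, 0, 1, 0, 0, 0.2, 0, 1, 0, 0, 0.2, 0]
}}

```text
time_s: 9.9
ee_pos: [471.1, -288.5, 130.5]
ee_rot: [180.0, -0.0, 0.2]
force: [-0.5, 0.8, 2.5]
gripper_width: 62.7
```

>>> {"op": "jog_arm", "data": {
  "steps": [0.5, 0, 0, 0, 0, 0, 0, 0, 0, 0, 0, 0, 0, 0, 0, 0, 0, 0, 0, 0, 0, 0, 0, -4, 0, 0, 0, 0, -8, 0, 0, -1, 4, -9, 0, 0, -2, 8, -9, 0, 0, -3, 12, -9, 0, 0, -3.6, 15.2, -8.5, 0, 0, -3.6, 15.2, -8.5, 0, 0, -3.6, 15.2, -8.5, 0, 0, -3.6, 15.2, -8.5, 0]
}}

```text
time_s: 11.2
ee_pos: [435.6, -439.6, 214.9]
ee_rot: [-180.0, 0.0, 0.2]
force: [-0.1, 0.0, 0.8]
gripper_width: 91.3
```

```bash
python3 - <<'E'
from h import *
s,p,*_=look("w5")
print("cup",proj(p,[495,-440,61]),"pot",proj(p,[470,-288,158]))
E
```

```text
t 11.2 pos [ 435.6 -439.6  214.9] rot [-180.     0.     0.2] F [-0.1  0.   0.8] w 91.3
cup [252.91559291 119.6488727 ] pot [ 44.44356373 159.64647881]
```

View pics/w5.png

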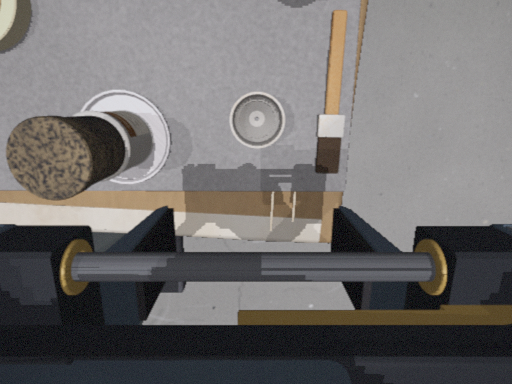

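Cup rim at about (257,120), brush clear at column ≥316, pot lid at about (54,156) on the tin. Measuring the cup and the pot lid.

```bash
python3 - <<'E'
from h import *
p=env.camera_params("wrist");s=env.state();im=cv2.imread("pics/w5.png")
h,sa,v=[a.astype(int) for a in cv2.split(cv2.cvtColor(cv2.medianBlur(im,3),cv2.COLOR_BGR2HSV))]
g=np.zeros(v.shape,bool);g[85:155,222:295]=1
for th in(150,165):
    c=cv2.convexHull(blob((v>th)&g,(257,120)).astype(np.int32)).reshape(-1,2);print("cup",c.min(0),c.max(0),circ(cast(p,c,61)))
w=((sa>35)|(v<60)).astype(np.uint8);w[:105]=0;w[215:]=0;w[:,150:]=0
w[188:, :]&=(v[188:]<130).astype(np.uint8)
w=cv2.morphologyEx(w,cv2.MORPH_CLOSE,np.ones((7,7)))
c=blob(w,(60,155));print(c.min(0),c.max(0));P=cast(p,c[(c[:,0]<58)],158);print("pot@158",circ(P))
m=(v>170)&(sa<25);m[190:]=0;c=blob(m,(120,130));print("tray right",c.min(0),c.max(0))
E
```

```text
cup [223  86] [295 155] (array([ 493.7, -444.6]), np.float64(97.8), 'encl', (493.4, -445.0), 99.5)
cup [230  91] [286 150] (array([ 493.7, -444.6]), np.float64(57.4), 'encl', (493.6, -444.6), 58.4)
[  7 113] [137 200]
pot@158 (array([ 469.8, -292. ]), np.float64(61.6), 'encl', (470.3, -292.0), 63.5)
tray right [75 90] [170 185]
```

>>> {"op": "jog_arm", "data": {
  "steps": [0, 5.8, 0.5, 4, 0, 0, 5.8, 0.5, 8, 0, 0, 5.8, 0.5, 12, 0, 0, 5.8, 0.5, 15, 0, 0, 5.8, 0.5, 17.5, 0, 0, 5.8, 0.5, 18.3, 0, 0, 5.8, 0.5, 18.3, 0, 0.5, 5.8, 0.5, 18.3, 0, 1, 5.8, 0.5, 18.3, 0, 1, 5.8, 0.5, 18.3, 0, 1, 5.8, 0.5, 18.3, 0, 1, 5.8, 0.5, 18.3, 0, 1, 5.8, 0.5, 18.3, 0],
  "force": 15
}}

```text
time_s: 12.55
ee_pos: [493.6, -445.5, 32.5]
ee_rot: [180.0, -0.0, 0.1]
force: [1.0, 0.3, 3.4]
gripper_width: 54.0
```

>>> {"op": "jog_arm", "data": {
  "steps": [1, 0, 0, -3, 0, 1, 0, 0, -7, 0, 1, 0, 0, -11, 0, 1, 0, 0, -15, 0, 1, 0, 0, -18, 0, 1, -0.5, -3, -18, 0, 1, -1, -6, -18, 0, 1, -1.5, -9, -18, 0, 1, -2, -12, -18, 0, 1, -2.3, -14.5, -18, 0, 1, -2.4, -15.5, -18, 0, 1, -2.4, -15.5, -18, 0, 1, -2.4, -15.5, -17, 0, 1, -2.4, -15.5, -16, 0, 1, -2.4, -15.5, -15.6, 0, 1, -2.4, -15.5, -15.6, 0]
}}

```text
time_s: 14.15
ee_pos: [468.4, -290.7, 186.4]
ee_rot: [-179.9, 0.1, 0.1]
force: [-0.5, 0.3, -1.0]
gripper_width: 54.4
```

```bash
python3 - <<'E'
from h import *
s=look("w6")[0];shift(s,470,-290,182.5,0)
a=env.grab_frame("scene")[130:330,100:300,::-1];b=env.grab_frame("top")[170:300,180:380,::-1]
cv2.imwrite("pics/s6.png",np.hstack([cv2.resize(a,(400,400)),cv2.resize(b,(400,260)).repeat(1,0) if 0 else cv2.copyMakeBorder(cv2.resize(b,(400,260)),0,140,0,0,0)]))
E
```

```text
t 14.15 pos [ 468.4 -290.7  186.4] rot [-1.799e+02  1.000e-01  1.000e-01] F [-0.5  0.3 -1. ] w 54.4
shift cm [ 0.16 -0.07  0.39] turn 0.1 dist 4.0
```

View pics/s6.png

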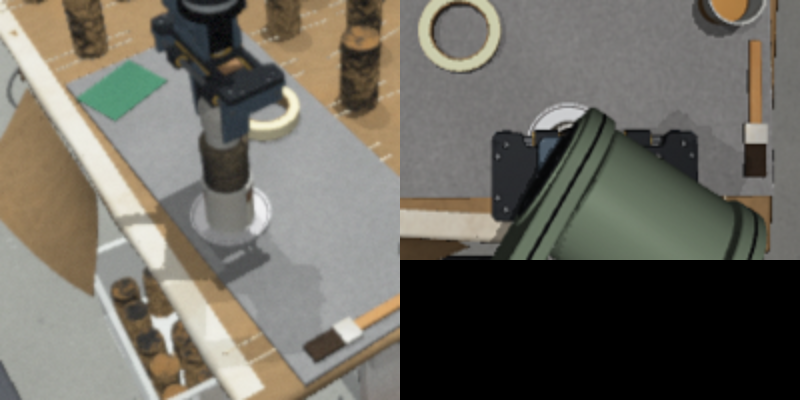

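The cup hangs above the pot and the stack looks straight. Lowering.

>>> {"op": "jog_arm", "data": {
  "steps": [1, 0.15, 0, 0.2, 0, 1, 0.15, 0, 0.3, 0, 1, 0.15, 0, 0.4, 0, 1, 0.15, 0, 0.4, 0, 1, 0.15, 0, 0.4, 0]
}}

```text
time_s: 14.8
ee_pos: [470.5, -290.4, 184.0]
ee_rot: [180.0, -0.0, 0.2]
force: [0.1, -0.2, -1.1]
gripper_width: 54.1
```

>>> {"op": "jog_arm", "data": {
  "steps": [1, 0, 0, 0.1, 0, 1, 0, 0, 0.15, 0, 1, 0, 0, 0.2, 0, 1, 0, 0, 0.2, 0]
}}

```text
time_s: 15.2
ee_pos: [470.8, -290.5, 182.5]
ee_rot: [180.0, -0.1, 0.2]
force: [0.3, 0.9, 1.8]
gripper_width: 54.1
```

>>> {"op": "jog_arm", "data": {
  "steps": [0.5, 0, 0, 0, 0, 0, 0, 0, 0, 0, 0, 0, 0, 0, 0, 0, 0, 0, 0, 0, 0, 0, 0, -4, 0, 0, 0, 0, -8, 0, 0, 2, -4, -8, -8, 0, 4, -8, -8, -16, 0, 7, -12, -8, -24, 0, 10, -16, -6, -32, 0, 12, -20, -5, -40, 0, 14, -23.8, -3.5, -48, 0, 14, -23.8, -3.5, -56, 0, 14, -23.8, -3.5, -64, 0, 14, -23.8, -3.5, -66, 0, 14, -23.8, -3.5, -66, 0, 14, -23.8, -3.5, -66, 0, 14, -23.8, -3.5, -66]
}}

```text
time_s: 17.0
ee_pos: [609.8, -52.2, 216.9]
ee_rot: [-180.0, 0.0, 66.1]
force: [-0.1, -0.4, 0.7]
gripper_width: 91.1
```

```bash
python3 - <<'E'
from h import *
s,p,im,h,sa,v=look("w7")
print("block",proj(p,[635,0,34]))
b=(h<20)&(sa>80);b[205:]=0
c=blob(b,proj(p,[635,0,34]));print(c.min(0),c.max(0),rect(cast(p,c,34)))
E
```

```text
t 17.0 pos [609.8 -52.2 216.9] rot [-180.     0.    66.1] F [-0.1 -0.4  0.7] w 91.1
block [254.14010813 119.06803072]
[227  70] [287 157] (array([639.2,   2.8]), array([92.8, 64. ]), 65.8)
```

View pics/w7.png

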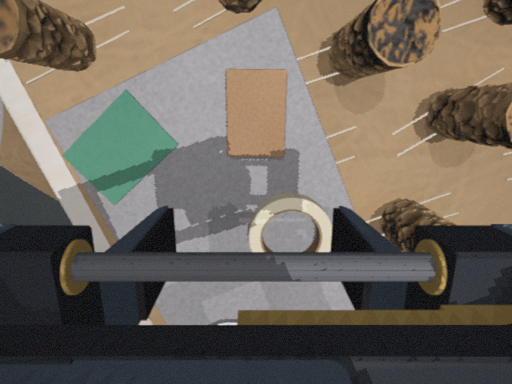

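Block at columns 227–287, rows 69–158, square to the fingers. The nearest casting's base edge is at about (331,65). Checking gripper-body clearance to it.

```bash
python3 - <<'E'
from h import *
s=env.state();p=env.camera_params("wrist")
a=np.radians(66);X=np.array([np.cos(a),np.sin(a)]);Y=np.array([np.sin(a),-np.cos(a)])
B=np.array([638,2])
for q in((331,60),(336,74),(365,77),(440,110),(428,125)):
    P=cast(p,q,0)[0];print(q,P.round(),"along",((P-B)@X).round(1),"across",((P-B)@Y).round(1))
P=cast(p,[(375,5),(440,20),(400,65)],122);print([(((q-B)@X).round(),((q-B)@Y).round()) for q in P])
shift(s,*(B-12*X),18,66)
E
```

```text
(331, 60) [742.  24.] along 62.2 across 86.4
(336, 74) [742.   7.] along 47.0 across 93.2
(365, 77) [772. -10.] along 43.8 across 127.2
(440, 110) [842. -81.] along 6.7 across 220.3
(428, 125) [824. -93.] along -10.9 across 208.5
[(np.float64(85.0), np.float64(89.0)), (np.float64(75.0), np.float64(140.0)), (np.float64(42.0), np.float64(113.0))]
shift cm [ 4.9   0.38 19.89] turn 0.1 dist 205.0
```

>>> {"op": "jog_arm", "data": {
  "steps": [0, 4.9, 0.3, 4, 0, 0, 4.9, 0.3, 8, 0, 0, 4.9, 0.3, 12, 0, 0, 4.9, 0.3, 15, 0, 0, 4.9, 0.3, 17.5, 0, 0, 4.9, 0.3, 19, 0, 0, 4.9, 0.3, 20.1, 0, 0, 4.9, 0.3, 20.1, 0, 0.5, 4.9, 0.3, 20.1, 0, 1, 4.9, 0.3, 20.1, 0, 1, 4.9, 0.3, 20.1, 0, 1, 4.9, 0.3, 20.1, 0, 1, 4.9, 0.3, 20.1, 0, 1, 4.9, 0.3, 20.1, 0],
  "force": 12
}}

```text
time_s: 18.45
ee_pos: [633.1, -8.5, 17.0]
ee_rot: [179.9, -0.0, 66.2]
force: [-0.4, -0.5, 6.4]
gripper_width: 67.8
```

>>> {"op": "jog_arm", "data": {
  "steps": [1, 0, 0, -2, 0, 1, 0, 0, -5, 0, 1, -0.5, -2, -7, 0, 1, -1.2, -5, -7, 8, 1, -1.9, -8, -7, 16, 1, -2.6, -11, -7, 24, 1, -3.2, -14, -7, 32, 1, -3.6, -16.5, -7, 40, 1, -3.8, -17.4, -6, 48, 1, -3.8, -17.4, -4, 48.2, 1, -3.8, -17.4, -2.5, 48.2, 1, -3.8, -17.4, -1.5, 48.2, 1, -3.8, -17.4, -1, 48.2, 1, -3.8, -17.4, -0.8, 48.2, 1, -3.8, -17.4, -0.8, 48.2]
}}

```text
time_s: 19.95
ee_pos: [458.2, 27.1, 24.0]
ee_rot: [180.0, -0.0, 18.0]
force: [-0.5, -0.4, -0.5]
gripper_width: 67.9
```

```bash
python3 - <<'E'
from h import *
s=look("w8")[0];shift(s,458.5,26.6,20,18)
E
```

```text
t 19.95 pos [458.2  27.1  24. ] rot [180.  -0.  18.] F [-0.5 -0.4 -0.5] w 67.9
shift cm [0.01 0.06 0.4 ] turn -0.0 dist 4.0
```

View pics/w8.png

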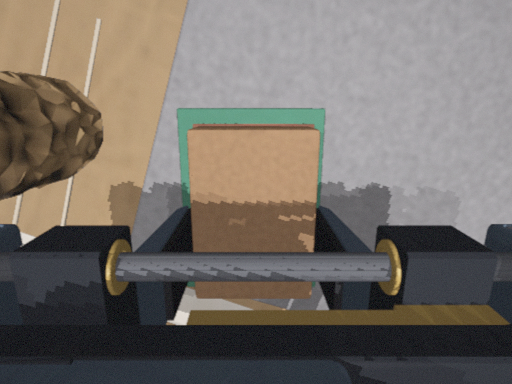

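```bash
python3 - <<'E'
from h import *
p=env.camera_params("wrist");a=np.radians(18);X=np.array([np.cos(a),np.sin(a)]);Y=np.array([np.sin(a),-np.cos(a)])
T=np.array([458.2,27.1])
for n,q,z in(("mat far",(251,108),11),("mat L",(179,115),11),("mat R",(325,115),11),("blk far top",(254,128),41),("blk L",(189,150),41),("blk R",(320,150),41)):
    P=cast(p,q,z)[0]-T;print(n,(P@X).round(1),(P@Y).round(1))
E
```

```text
mat far 71.6 -0.0
mat L 67.7 -40.9
mat R 67.7 42.0
blk far top 62.4 1.6
blk L 51.9 -30.1
blk R 51.9 33.9
```

Block and mat centres agree within 1 mm (13.9 vs 14.1 mm along, ~1.5 mm across). Setting it down, releasing, and going to look at the tape.

>>> {"op": "jog_arm", "data": {
  "steps": [1, 0, 0, 0.2, 0, 1, 0, 0, 0.35, 0, 1, 0, 0, 0.4, 0, 1, 0, 0, 0.4, 0, 0.5, 0, 0, 0.4, 0, 0, 0, 0, 0.4, 0, 0, 0, 0, 0.4, 0, 0, 0, 0, 0.4, 0, 0, 0, 0, -4, 0, 0, 0, 0, -9, 0, 0, 1, 4, -14, 3, 0, 2, 8, -19, 6, 0, 3, 12, -19, 9, 0, 4, 16, -19, 15, 0, 4.2, 20, -19, 18, 0.4, 4.2, 20, -19, 18, 0.4, 4.2, 20, -19, 18, 0.4, 4.2, 20, -19, 18, 0.4, 4.2, 20, -19, 18],
  "force": 20
}}

```text
time_s: 21.9
ee_pos: [559.0, -148.9, 214.0]
ee_rot: [-180.0, 0.0, 0.0]
force: [0.8, 0.7, 1.2]
gripper_width: 62.1
```

```bash
python3 - <<'E'
from h import *
s,p,im,h,sa,v=look("w9")
w=(h>15)&(h<45)&(v>140)&(sa<115);w[205:]=0;c=blob(w,proj(p,[617,-150,32]));print("tape@32",c.min(0),c.max(0),circ(cast(p,c,32)))
b=(h<20)&(sa>80);b[215:]=0;e=proj(p,[472,30,37]);print(e)
E
```

```text
t 21.9 pos [ 559.  -148.9  214. ] rot [-180.    0.    0.] F [0.8 0.7 1.2] w 62.1
tape@32 [206  69] [301 166] (array([ 617.4, -149.7]), np.float64(103.5), 'encl', (617.2, -149.6), 104.9)
[103.45704012 243.2922392 ]
```

View pics/w9.png

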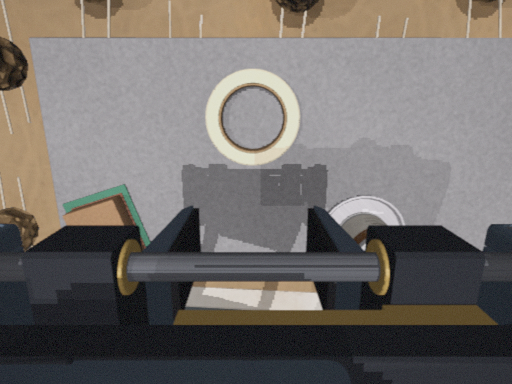

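Tape centre at pixel (253,117), giving (617.3, −149.8), and the ring is clear. I'll grip it on the −y side at 39 mm radius.

>>> {"op": "jog_arm", "data": {
  "steps": [0.4, 5.8, 4.0, 3, 0, 0.4, 5.8, 4.0, 6, 0, 0.4, 5.8, 4.0, 10, 0, 0.4, 5.8, 4.0, 13, 0, 0.4, 5.8, 4.0, 15.5, 0, 0.4, 5.8, 4.0, 15.5, 0, 0.4, 5.8, 4.0, 17, 0, 0.4, 5.8, 4.0, 18.5, 0, 0.4, 5.8, 4.0, 19.8, 0, 0.4, 5.8, 4.0, 19.8, 0, 0.6, 5.8, 4.0, 19.8, 0, 1, 5.8, 4.0, 19.8, 0, 1, 5.8, 4.0, 19.8, 0, 1, 5.8, 4.0, 19.8, 0, 1, 5.8, 4.0, 19.8, 0, 1, 5.8, 4.0, 19.8, 0, 1, 5.8, 4.0, 19.8, 0]
}}

```text
time_s: 23.65
ee_pos: [617.7, -190.4, 16.4]
ee_rot: [180.0, -0.0, -0.1]
force: [0.6, -0.8, 1.2]
gripper_width: 18.2
```

Opening is 18 mm, less than the 26 mm ring. Looking before lifting.

```bash
python3 - <<'E'
from h import *
s,p,im,*_=look("w10")
cv2.imwrite("pics/v10.png",np.hstack([cv2.resize(im,(400,300)),cv2.resize(env.grab_frame("scene")[120:270,130:330,::-1],(400,300))]))
E
```

```text
t 23.65 pos [ 617.7 -190.4   16.4] rot [ 1.8e+02 -0.0e+00 -1.0e-01] F [ 0.6 -0.8  1.2] w 18.2
```

View pics/v10.png

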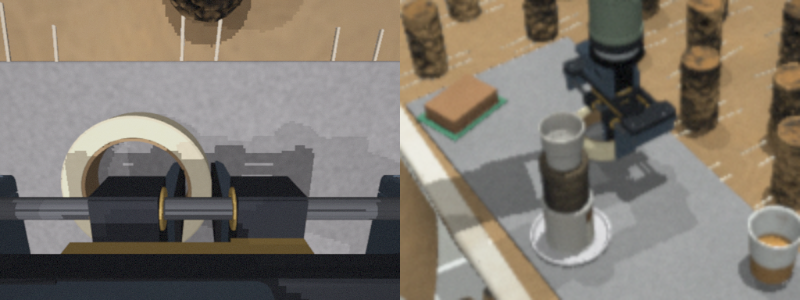

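The ring is between the two fingers and the stack stands upright with the cup on it. A small test lift next.

>>> {"op": "jog_arm", "data": {
  "steps": [1, 0, 0, -1, 0, 1, 0, 0, -3, 0, 1, 0, 0, -5, 0, 1, 0, 0, -7, 0, 1, 0, 0, -7, 0, 1, 0, 0, -7, 0]
}}

```text
time_s: 24.35
ee_pos: [617.3, -190.1, 85.9]
ee_rot: [180.0, -0.0, -0.0]
force: [-0.8, -0.5, -1.5]
gripper_width: 18.1
```

```bash
python3 - <<'E'
from h import *
s,p,im,h,sa,v=look("w11")
w=(h>15)&(h<45)&(v>140)&(sa<115);w[235:]=0;n=w.sum();c=blob(w,(170,160));print(c.min(0),c.max(0));
k=(c[:,0]<130)|(c[:,1]<170);k&=c[:,1]<232
for z in(102,98): print(circ(cast(p,cv2.convexHull(c[k].astype(np.int32)).reshape(-1,2),z)))
cv2.imwrite("pics/v11.png",np.hstack([cv2.resize(im,(400,300)),cv2.resize(env.grab_frame("scene")[120:270,130:330,::-1],(400,300))]))
E
```

```text
t 24.35 pos [ 617.3 -190.1   85.9] rot [180.  -0.  -0.] F [-0.8 -0.5 -1.5] w 18.1
[ 79 148] [270 235]
(array([ 624.3, -148.9]), np.float64(93.4), 'encl', (643.3, -140.2), 87.6)
(array([ 622.5, -147.8]), np.float64(95.9), 'encl', (642.0, -138.8), 89.9)
```

View pics/v11.png

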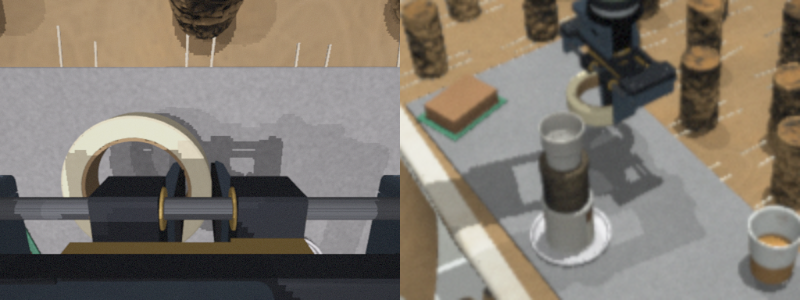

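Tape is held firmly and level, unchanged in the hand (centre ≈40 mm to the left of the TCP). Carrying it over the block.

>>> {"op": "jog_arm", "data": {
  "steps": [1, -1, -2, 0, 0, 1, -3, -4, 0, 0, 1, -5, -7, 0, 0, 1, -7, -10, 0, 0, 1, -9.5, -13, 0, 0, 1, -12, -15.5, 0, 0, 1, -14, -17.5, 0, 0, 1, -14.6, -18.1, 0, 0, 1, -14.6, -18.1, 0, 0, 1, -14.6, -18.1, 1.5, 0, 1, -14.6, -18.1, 2.5, 0, 1, -14.6, -18.1, 3.2, 0, 1, -14.6, -18.1, 3.2, 0, 1, -14.6, -18.1, 3.2, 0]
}}

```text
time_s: 25.85
ee_pos: [472.0, -9.4, 53.8]
ee_rot: [180.0, 0.0, -0.1]
force: [-0.2, 1.0, -0.7]
gripper_width: 18.1
```

```bash
python3 - <<'E'
from h import *
s,p,im,*_=look("w12");shift(s,471,-9.3,45.4,0)
cv2.imwrite("pics/v12.png",np.hstack([cv2.resize(im,(400,300)),cv2.resize(env.grab_frame("scene")[120:270,130:330,::-1],(400,300))]))
E
```

```text
t 25.85 pos [472.   -9.4  53.8] rot [ 1.8e+02  0.0e+00 -1.0e-01] F [-0.2  1.  -0.7] w 18.1
shift cm [-0.1  -0.01  0.84] turn -0.1 dist 8.0
```

View pics/v12.png

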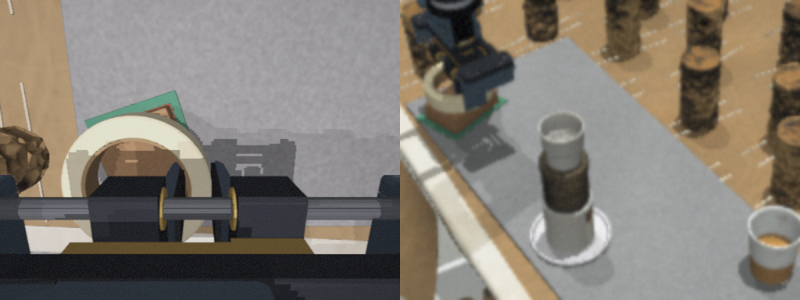

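Tape hovers over the block, looks central. Lowering to contact.

>>> {"op": "jog_arm", "data": {
  "steps": [1, -0.1, 0, 0.4, 0, 1, -0.1, 0, 0.6, 0, 1, -0.1, 0, 0.7, 0, 1, -0.1, 0, 0.75, 0, 1, -0.1, 0, 0.75, 0, 1, -0.1, 0, 0.75, 0]
}}

```text
time_s: 26.55
ee_pos: [470.7, -9.1, 46.5]
ee_rot: [180.0, -0.0, -0.0]
force: [0.3, -0.1, -1.3]
gripper_width: 18.1
```

>>> {"op": "jog_arm", "data": {
  "steps": [1, 0, 0, 0.05, 0, 1, 0, 0, 0.1, 0, 1, 0, 0, 0.1, 0, 1, 0, 0, 0.1, 0]
}}

```text
time_s: 26.95
ee_pos: [470.6, -9.1, 45.4]
ee_rot: [180.0, 0.0, -0.0]
force: [-0.7, -0.0, -1.7]
gripper_width: 18.6
```

>>> {"op": "jog_arm", "data": {
  "steps": [1, 0, 0, 0.05, 0, 1, 0, 0, 0.1, 0, 1, 0, 0, 0.1, 0]
}}

```text
time_s: 27.25
ee_pos: [470.7, -9.2, 45.0]
ee_rot: [180.0, -0.0, -0.0]
force: [-0.3, -0.5, 5.6]
gripper_width: 18.5
```

>>> {"op": "jog_arm", "data": {
  "steps": [0.6, 0, 0, 0, 0, 0.5, 0, 0, 0, 0, 0.5, 0, 0, 0, 0, 0.5, 0, 0, 0, 0, 0.5, 0, 0, -1, 0, 0.5, 0, 0, -3, 0, 0.5, 0, 0, -6, 0, 0.5, 0, 0, -10, 0, 0.5, 0, 0, -14, 0, 0.5, -3, -2, -17, 0, 0.5, -6, -4, -17, 0, 0.5, -6, -4, -17, 0, 0.5, -6, -4, -17, 0, 0.5, -6, -4, -17, 0]
}}

```text
time_s: 28.65
ee_pos: [411.3, 30.7, 214.6]
ee_rot: [180.0, -0.0, -0.1]
force: [-0.5, 0.8, 0.2]
gripper_width: 45.4
```

```bash
python3 - <<'E'
from h import *
s,p,im,h,sa,v=look("w13")
w=(h>15)&(h<45)&(v>140)&(sa<115);w[205:]=0;c=blob(w,proj(p,[471,31,61]));print("tape@61",circ(cast(p,c,61)))
m=((h>50)&(h<95)&(sa>80));m[205:]=0;c=blob(m,proj(p,[471,31,11]));print("mat@11",rect(cast(p,c,11)))
t=env.grab_frame("top")[:,:,::-1];cv2.imwrite("pics/t13.png",t)
cv2.imwrite("pics/v13.png",np.hstack([cv2.resize(im,(400,300)),cv2.resize(t[150:300,110:310],(400,300))]))
E
```

```text
t 28.65 pos [411.3  30.7 214.6] rot [ 1.8e+02 -0.0e+00 -1.0e-01] F [-0.5  0.8  0.2] w 45.4
tape@61 (array([470.5,  31.3]), np.float64(103.2), 'encl', (470.6, 31.2), 104.9)
mat@11 (array([459. ,  65.5]), array([19.6,  2.9]), 19.0)
```

View pics/v13.png

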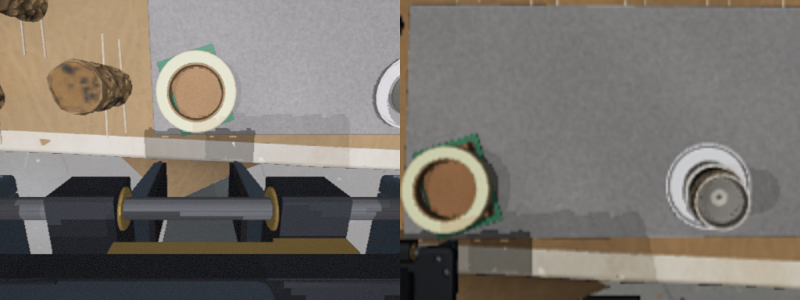

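Tape lies flat on the block, green showing evenly. In the top view the flow cup is at about pixel (269,248) above the tray. Checking its centre numerically.

```bash
python3 - <<'E'
from h import *
p=env.camera_params("top");im=cv2.imread("pics/t13.png")
h,sa,v=[a.astype(int) for a in cv2.split(cv2.cvtColor(im,cv2.COLOR_BGR2HSV))]
g=cv2.cvtColor(im,cv2.COLOR_BGR2GRAY)
print("expect cup",proj(p,[470.5,-290,211]),"pot lid",proj(p,[470.5,-288.3,158]),"tin lid",proj(p,[470,-287.8,88]),"tray",proj(p,[470.3,-288.1,17]))
b=cv2.resize(g[210:280,225:305],None,fx=4,fy=4,interpolation=cv2.INTER_CUBIC)
for r0,r1,z in((45,60,211),(85,100,17)):
    C=cv2.HoughCircles(b,cv2.HOUGH_GRADIENT_ALT,1.5,20,param1=120,param2=0.5,minRadius=r0,maxRadius=r1)
    if C is not None:
        for x,y,r in C[0][:3]: print(z,(x/4+225,y/4+210,r/4),cast(p,(x/4+224.6,y/4+209.6),z))
E
```

```text
expect cup [272.16365398 250.99127999] pot lid [269.204409   248.37545118] tin lid [266.61836748 245.64527927] tray [264.72144981 242.99130519]
211 (np.float32(271.5), np.float32(250.875), np.float32(13.45805)) [[ 471.53516808 -287.86956457]]
17 (np.float32(263.625), np.float32(243.375), np.float32(22.615047)) [[ 470.35741849 -284.27008025]]
17 (np.float32(277.125), np.float32(246.375), np.float32(22.719685)) [[ 462.60090983 -318.81519912]]
```

```bash
python3 - <<'E'
import cv2
im=cv2.imread("pics/t13.png")[205:285,215:315]
cv2.imwrite("pics/z13.png",cv2.resize(im,(700,560),interpolation=cv2.INTER_NEAREST))
E
```

```text
(no output)
```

View pics/z13.png

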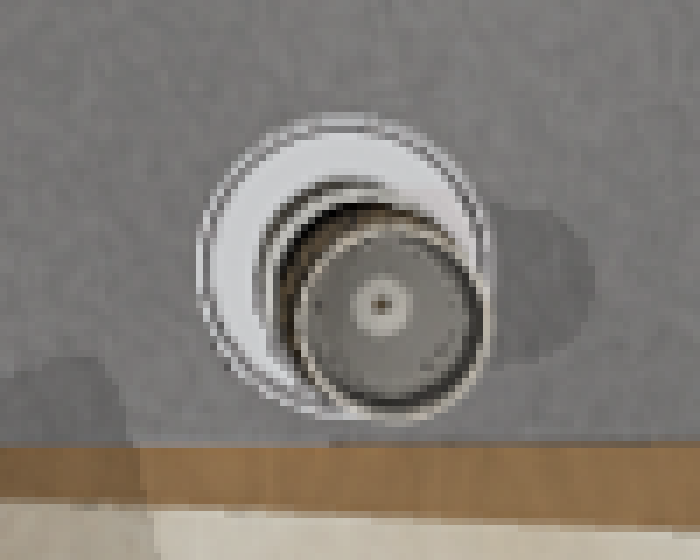

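The cup rim is at (271.5, 250.9), where I predicted it. The tin and pot rims show evenly around it inside the tray, and the robot touches nothing. Handing in.

```bash
python3 -c "
from workcell import env
print(env.state()['time_s'],env.job_done())"
```

```text
the job is handed in; nothing more can be done
28.75 None
```

I built both stacks and handed the job in at 28.75 s of the 118 s allowed; the hand-in gave no verdict. I saw no contact with the mixing cup, brush or castings, but did not re-measure them at the end.

- **Tray stack:** the tin stands on the drip tray, the pot on the tin and the flow cup on the pot. In the last top view the cup rim is at (471.5, −287.9), against the tray centre at (470.3, −288.1).
- **Mat stack:** the block lies on the mat, and the tape lies flat on the block. Held just above the mat, the block was within about 2 mm of the mat centre and parallel to it. After release the tape measured (470.5, 31.3), against the block at about (471, 31).

Some checks disagreed:
- **Pot position:** one oblique wrist view put the pot about 3.5 mm from where it was released. I set the cup between the two readings, and the later top view showed it central.
- **Tray fit:** an automatic circle fit of the partly hidden tray came out about 4 mm off in the last top view. I kept the clear wrist-view value.
- **Tape grip:** the gripper read 18 mm on the tape ring, which should be about 26 mm thick. The ring still held firmly and level.

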